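Gather the flask stoppers in the cut corner of the tote

TASK

Pick the steel tote up by its carrying bar, clear of the bench, and tip it with the cut-off corner lowest until all four loose white stoppers have slid together into that corner. Do not touch the stoppers with the gripper, spill any, or disturb the things standing around. Finish while still holding the tote in the air, tilted and still, with the stoppers resting in the cut corner; do not put it down or let go.

Things in the scene. Friction and masses are not known exactly. Their poses are not given: they have to be found in the camera images.
- tote: loose open dull steel tote, 210 mm along x, 160 mm along y, walls 50 mm high, all 3 mm thick, 0.4 to 0.75 kg. Origin: centre of its underside; z up. Its +x +y corner is cut off at 45 degrees (45 mm off each side, cut wall 64 mm long); the other corners are square. A carrying bar spans its middle along y, on two flat steel uprights 18 mm wide outside the +y and -y walls
- tote_bar (a point): middle of the light grey carrying bar, 110 mm above the tote's underside, over its centre. The bar runs along the tote's y: 168 mm long, 14 mm wide (along the tote's x), 20 mm high, top 120 mm above the underside. Nothing stands above it; below it is open down to the stoppers. Axes as the tote's
- tote_cut (a point): point inside the tote on its floor (3 mm above the underside), at the foot and middle of the cut-off corner's wall: 80 mm along x and 55 mm along y from the tote's origin. Axes as the tote's
- stopper0: white PTFE flask stopper, loose, upright on the tote's floor: disc 24 mm across and 15 mm high, on it a knob 12 mm across and 10 mm high (25 mm in all), 17 g. Origin: centre of its underside; z up. It slides on the steel once the floor slopes more than about 8 to 13 degrees (friction 0.14 to 0.22)
- stopper1: white PTFE flask stopper, the same as stopper0
- stopper2: white PTFE flask stopper, the same as stopper0
- stopper3: white PTFE flask stopper, the same as stopper0
- bottle: bystander: white plastic bottle, 72 mm across, 170 mm high, to the robot's right of the tote. Origin: centre of its underside
- beaker: bystander: empty glass beaker, 72 mm across, 85 mm high, to the robot's left of the tote. Origin: centre of its underside
- refractometer: bystander: yellow bench refractometer, foot 110 x 60 mm, 165 mm high with a black eyepiece on top, to the robot's left of the tote, farther out than the beaker. Origin: centre of its underside

How it is judged:
By the outcome, as a careful person would: the job done as asked, in the order asked, and still so for the second after the job is handed in, while the arm keeps its last pose, push and grip.
It also fails if it takes over 35 s, if anything falls off the work surface, if the arm or the gripper's body presses on something with over 40 N, if the wrist force passes 120 N, or if a joint passes its speed limit or range.

ROBOT

A 6-joint arm with a two-finger parallel gripper is mounted at the origin on the work surface. World frame = base frame: x ahead of the robot, y to its left, z up, the work surface at z = 0. Lengths are in m, angles in degrees, forces in N, time in s.
With the tool pointing down it reaches from about 0.25 to 0.725 m from the base axis. Payload 9.7 kg.
Tool frame: the origin (TCP) lies midway between the tips of the shut fingers; the grasp point (between the pads) lies 19 mm behind it (bot.pinch_z is the distance from the TCP to the grasp point, in m); z points along the fingers, y is the line along which they close (so a half turn about z gives the same grasp; the last joint's range is limited). The gripper opens to 85 mm and grips with 20 to 120 N. Pads are 22 mm wide; open, the fingers measure 114 mm over their backs; the gripper's body (76 mm by 85 mm) begins 54 mm behind the grasp point. The pads swing forward as they close: fully open they stand 13 mm farther back than shut.
Start: joints at [-72.594, 4.979, 10.078, 95.1, 0, 90], TCP at [0.165, -0.525, 0.231] pointing down, gripper open.
Joint ranges: [-179.16, 179.16], [-48.56, 103.87], [-65.8, 70.77], [-126.05, 130.52], [-82.76, 87.17], [-180, 180]. Speed limits (degrees/s): [127.2, 127.2, 147.25, 180, 180, 180].

INTERFACE

Orientations are given as [roll, pitch, yaw] about the fixed x, y, z axes, in that order (R = Rz(yaw) Ry(pitch) Rx(roll)).
In Python, from workcell import sensors, camera, ticket, bot gives the robot as it stands.
- The arm moves only by the shell command python3 -m handwheel 'ROWS' [FORCE]. ROWS is a JSON object of lists of equal length, an entry for each row: "gripper": the opening, from -1 (shut) to 1 (fully open); "slide": the shift along the tool's x, y, z in mm, a list of three; "yaw": the turn about the tool's z in rad. A call has 1 to 8 rows; each row shifts and turns the commanded pose from where the row before left it, along the tool's axes as they then stand; what a row does not reach is not made up. A row lasts 1/12 s, in which the tool goes at most 41.7 mm and 7.16 degrees, less where a joint would pass 70% of its speed; a pose out of reach is approached as far as the arm can. A call is refused whole if a number of a shift passes 41.7 or a number of a turn 0.125, either way. A call with a gripper value outside its range is refused whole. The fingers move at their own pace and stop on an object; FORCE is the grip in N (left out, the last holds). Time passes only in rows, so rows that do not move let the fingers close. It gives the time, the measured TCP pose, the force, the opening and the grip force at its end, in the units of the state.
- sensors.get_obs(): the state, without advancing time (a new reading comes with each control period).
- camera(name): name is "side" or "top"; returns a dict with "img" (400x640x3 uint8, red, green, blue), "fx", "fy", "cx", "cy" (pixels), "R" (3x3) and "t" (3): a world point X has camera coordinates R X + t. Camera axes: x right, y down, z forward; pixel columns grow to the right and rows downward; lengths in m; the calibration is good to about 2 mm. A picture is of the moment at which its call begins. There is no depth.
- ticket.job_done(): hands the job in; it is judged then, once.
The state is a dict: "time": time; "q": joint angles; "qd": joint speeds; "joint_efforts": joint torques, N m; "ee_pos": TCP position; "tcp_rot": TCP orientation; "wrist_force": force on the tool from outside, world axes, zero at the start; "torque": the same for the moment, N m; "opening": finger opening in m; "grasp_force": force on a finger pad.
Only numpy, scipy, OpenCV 4.12 (cv2) and the standard library are available. Lean on these libraries where they do the work, as an engineer would, in place of code of your own. Each camera call takes 0.05 s, during which the arm holds its last target. There are 200 camera calls.

## Working session

There is one attempt and no reset: what is moved stays moved. The work goes in short steps, Python scripts to look and compute and a shell command to move; the robot and the scene stay as the last step left them, time stands still between calls to the robot, and variables do not carry over. Pictures are saved under pics/ and viewed, at most 10 in all, crops included, and the job is handed in when it is done.

```bash
ls; mkdir -p pics; python3 - <<'E'
from workcell import sensors,camera,bot
import cv2,numpy as np
for n in("side","top"):
    c=camera(n);cv2.imwrite(f"pics/{n}0.png",c["img"][:,:,::-1]);np.savez(f"pics/{n}0.npz",**c)
    print(n,c["fx"],c["cx"],c["cy"],np.round(c["R"],3).tolist(),c["t"])
o=sensors.get_obs();print({k:np.round(v,3).tolist() for k,v in o.items()},bot.pinch_z)
E
```

```text
pics
side 375.75009585366325 324.6809412741275 191.89652410823498 [[-0.855, -0.518, 0.02], [-0.341, 0.533, -0.774], [0.391, -0.669, -0.632]] [0.43759926 0.24754697 0.73446026]
top 373.2316553648596 320.2864809452108 193.4173953458687 [[0.008, -1.0, -0.019], [-0.999, -0.007, -0.051], [0.05, 0.019, -0.999]] [-0.00873433  0.52341664  1.02245504]
{'time': 0.1, 'q': [-72.592, 5.007, 10.04, 95.1, 0.002, 90.001], 'qd': [0.131, 0.018, 0.091, 0.061, -0.012, -0.085], 'joint_efforts': [0.001, -52.156, 46.565, 0.016, -0.0, -0.0], 'ee_pos': [0.164, -0.525, 0.231], 'tcp_rot': [-179.932, -0.002, 17.407], 'wrist_force': [-0.076, -0.327, 0.253], 'torque': [-0.021, 0.009, -0.022], 'grasp_force': 0.0, 'opening': 0.085} 0.0187
```

View pics/top0.png

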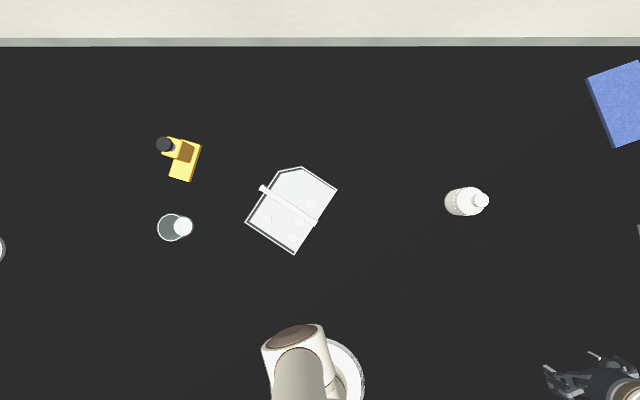

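View pics/side0.png

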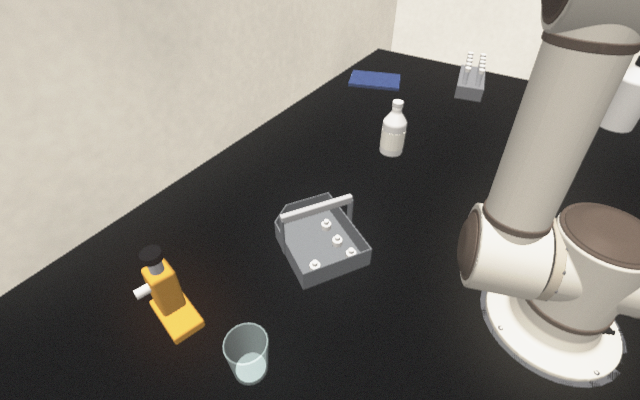

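The top view shows the cut corner facing away from the robot, near (290,168), with the bar running from (262,188) to (318,224). The side view shows four stoppers standing in the −x half of the tote, and it has all three bystanders in it. I'll measure the tote now.

```bash
cat > h.py <<'E'
import numpy as np,cv2
from scipy.optimize import least_squares
def proj(c,X):
    p=np.atleast_2d(X)@c["R"].T+c["t"];return np.c_[c["fx"]*p[:,0]/p[:,2]+c["cx"],c["fy"]*p[:,1]/p[:,2]+c["cy"]]
def ray(c,uv,z):
    d=c["R"].T@np.array([(uv[0]-c["cx"])/c["fx"],(uv[1]-c["cy"])/c["fy"],1]);o=-c["R"].T@c["t"];return o+d*(z-o[2])/d[2]
E
python3 - <<'E'
from h import *
t=np.load("pics/top0.npz");s=np.load("pics/side0.npz")
def crop(c,x,y,w,h,k):return cv2.resize(c["img"][y:y+h,x:x+w,::-1],None,fx=k,fy=k,interpolation=cv2.INTER_CUBIC)
a=crop(t,235,155,115,110,5);b=crop(s,265,185,115,110,5)[:, :]
a=a[:, :];cv2.imwrite("pics/c0.png",np.hstack([cv2.resize(a,(400,383)),cv2.resize(b,(400,383))]))
for n,uv,z in[("bottle",(462,202),.05),("beaker",(172,228),.04),("refr",(185,160),.08),("rack",(640,230),0),("wall",(320,42),0),("blue",(587,78),0)]:print(n,ray(t,uv,z).round(3))
E
```

```text
bottle [ 0.502 -0.382  0.05 ]
beaker [0.425 0.396 0.04 ]
refr [0.605 0.35  0.08 ]
rack [ 0.43  -0.885  0.   ]
wall [ 0.959 -0.     0.   ]
blue [ 0.855 -0.753  0.   ]
```

View pics/c0.png

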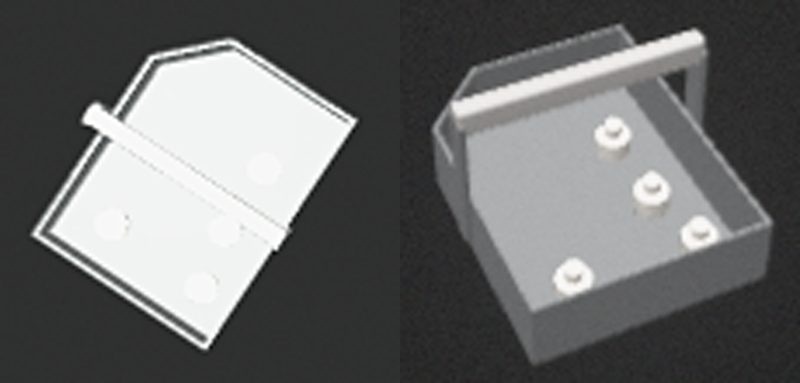

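The crop shows the rim corners, the cut edge and the bar clearly, with one stopper under or near the bar. Next I'll fit the tote pose.

```bash
python3 - <<'E'
from h import *
t=np.load("pics/top0.npz");s=np.load("pics/side0.npz");k=3.478
T=[((357,121),(.105,-.08,.05)),((208,349),(-.105,-.08,.05)),((34,234),(-.105,.08,.05)),((150,54),(.06,.08,.05)),((232,40),(.105,.035,.05)),((93,112),(0,.084,.12)),((286,236),(0,-.084,.12))]
S=[((773-400,222),(-.105,-.08,.05)),((533-400,312),(-.105,.08,.05)),((533-400,362),(-.105,.08,0)),((620-400,26),(.105,-.08,.05)),((475-400,70),(.105,.035,.05)),((455-400,112),(0,.084,.12)),((702-400,40),(0,-.084,.12))]
def P(p):
    c,q=np.cos(p[2]),np.sin(p[2]);return lambda X:np.array([[c,-q,0],[q,c,0],[0,0,1]])@X+[p[0],p[1],0]
def f(p):
    g=P(p);return np.r_[[proj(t,g(np.array(X)))[0]-[235+u/k,155+v/k] for (u,v),X in T],[proj(s,g(np.array(X)))[0]-[265+u/k,185+v/k] for (u,v),X in S]].ravel()
r=least_squares(f,[.45,.03,-.57],loss="soft_l1");print(r.x,np.degrees(r.x[2]));print(f(r.x).reshape(-1,2).round(1).tolist())
p=r.x;c,q=np.cos(p[2]),np.sin(p[2])
for u in[(613,130),(652,185),(700,228),(573,270)]:
    w=ray(s,(265+(u[0]-400)/k,185+u[1]/k),.02)-[p[0],p[1],0];print("stopper tote frame",c*w[0]+q*w[1],-q*w[0]+c*w[1])
E
```

```text
[ 0.48763712  0.07291402 -0.57316656] -32.84002472619736
[[-0.2, -0.3], [-0.6, 0.1], [-0.4, 0.0], [0.3, 0.4], [-0.1, -0.4], [-1.5, -0.3], [-0.9, 1.2], [0.2, -0.2], [0.2, -0.6], [0.5, 0.5], [0.3, -0.6], [-0.7, -0.7], [-0.1, -1.3], [0.4, -2.3]]
stopper tote frame 0.03615733943358838 -0.04039070955958304
stopper tote frame -0.02152940753941139 -0.04078282518853785
stopper tote frame -0.06793150776943274 -0.05122480823097728
stopper tote frame -0.06497278367647835 0.03669698764154662
```

```bash
python3 -m handwheel '{"gripper":[1,1,1,1,1,1,1,1],"slide":[[0,0,0],[0,0,0],[0,0,0],[0,0,0],[0,0,0],[0,0,0],[39,-3,0],[39,-3,0]],"yaw":[-0.116,-0.116,-0.116,-0.116,-0.116,-0.114,0,0]}'; python3 -m handwheel '{"gripper":[1,1,1,1,1,1,1,1],"slide":[[39,-3,0],[39,-3,0],[39,-3,0],[39,-3,0],[39,-3,0],[39,-3,0],[39,-3,0],[39,-3,0]],"yaw":[0,0,0,0,0,0,0,0]}'; python3 -m handwheel '{"gripper":[1,1,1,1,1,1,1,1],"slide":[[39,-3,0],[39,-3,0],[39,-3,0],[39,-3,0],[39,-3,0],[39,-3,0],[39,-3,0],[0,0,0]],"yaw":[0,0,0,0,0,0,0,0]}'
```

```text
time: 0.77
ee_pos: [0.2014, -0.4558, 0.2298]
tcp_rot: [-179.9, -0.1, 57.1]
wrist_force: [0.9, 1.4, -0.0]
opening: 0.0855
grasp_force: 0.0
time: 1.43
ee_pos: [0.351, -0.179, 0.2312]
tcp_rot: [180.0, -0.0, 57.1]
wrist_force: [1.1, -0.0, -0.1]
opening: 0.0857
grasp_force: 0.0
time: 2.1
ee_pos: [0.4829, 0.0648, 0.2298]
tcp_rot: [-179.9, -0.0, 57.4]
wrist_force: [0.6, 0.2, 0.3]
opening: 0.0855
grasp_force: 0.0
```

```bash
python3 -m handwheel '{"gripper":[1,1,1,1,1,1,1,1],"slide":[[26,30,-20],[26,30,-20],[26,30,-20],[26,30,-20],[26,30,0],[26,30,0],[26,30,0],[26,30,0]],"yaw":[0,0,0,0,0,0,0,0]}';python3 -m handwheel '{"gripper":[1,1,1],"slide":[[26,30,0],[26,30,0],[26,30,0]],"yaw":[0,0,0]}'; python3 -c "
from workcell import sensors;print(sensors.get_obs()['q'])"
```

```text
time: 2.77
ee_pos: [0.733, 0.0953, 0.2996]
tcp_rot: [179.6, -0.3, 57.2]
wrist_force: [0.4, 0.4, 1.1]
opening: 0.0853
grasp_force: 0.0
time: 3.02
ee_pos: [0.7942, 0.1046, 0.2569]
tcp_rot: [176.8, -2.7, 57.2]
wrist_force: [-0.5, 0.2, 0.5]
opening: 0.0854
grasp_force: 0.0
[ 7.50729666e+00  4.71746824e+01  7.06159010e+01  1.09259848e+02
 -6.21079898e-03  1.30346986e+02]
```

```bash
python3 -m handwheel '{"gripper":[1,1,1,1,1,1,1,1],"slide":[[0,0,-41],[0,0,-41],[0,0,-41],[0,0,-41],[0,0,-41],[0,0,-41],[0,0,-41],[0,0,-41]],"yaw":[0,0,0,0,0,0,0,0]}';python3 -c "
from workcell import sensors;print(sensors.get_obs()['q'].round(1))"; python3 -m handwheel '{"gripper":[1,1,1,1,1,1,1,1],"slide":[[0,0,-41],[0,0,-41],[0,0,-41],[0,0,-41],[0,0,-41],[0,0,-41],[0,0,-41],[0,0,-41]],"yaw":[0,0,0,0,0,0,0,0]}'; python3 -c "
from workcell import sensors;print(sensors.get_obs()['q'].round(1))"
```

```text
time: 3.68
ee_pos: [0.6485, 0.0854, 0.4829]
tcp_rot: [170.6, -7.9, 57.8]
wrist_force: [-0.8, -0.3, 0.9]
opening: 0.0855
grasp_force: 0.0
[  7.5  28.7  70.7 119.8  -0.  130.3]
time: 4.35
ee_pos: [0.4755, 0.0626, 0.6318]
tcp_rot: [163.8, -13.4, 59.1]
wrist_force: [0.9, 0.2, 1.0]
opening: 0.0854
grasp_force: 0.0
[  7.5  12.   70.7 127.8  -0.  130.3]
```

```bash
python3 -m handwheel '{"gripper":[1,1,1,1,1,1,1,1],"slide":[[0,0,41],[0,0,41],[0,0,41],[0,0,41],[0,0,41],[0,0,41],[0,0,41],[0,0,0]],"yaw":[0,0,0,0,0,0,0,0]}';python3 -c "
from workcell import sensors;print(sensors.get_obs()['q'].round(1))"
```

```text
time: 5.02
ee_pos: [0.5626, 0.0741, 0.4008]
tcp_rot: [164.6, -12.7, 58.9]
wrist_force: [0.1, 0.1, -2.7]
opening: 0.0851
grasp_force: 0.0
[  7.5  -6.3  15.5  92.   -0.  130.3]
```

```bash
cat >> h.py <<'E'
D=np.array([[4.979,10.078,95.1,.5503,.231],[47.17,70.62,109.26,.8011,.2569],[28.7,70.7,119.8,.6541,.4829],[12,70.7,127.8,.4796,.6318],[-6.3,15.5,92,.5675,.4008]])
def fk(p,q):
    q2,q3,q4=np.radians(q);e=q3-q2;t=-(q4-np.pi/2-e);a,b,c,L,r0,z0=p
    return np.array([r0+a*np.sin(q2)+b*np.cos(e)-c*np.sin(e)+L*np.sin(t),z0+a*np.cos(q2)+b*np.sin(e)+c*np.cos(e)-L*np.cos(t),np.degrees(t)])
fit=least_squares(lambda p:np.r_[np.concatenate([fk(p,d[:3])[:2]-d[3:] for d in D]),1e-3*(p-[.4,.4,0,.3,0,.3])],[.4,.4,0,.3,0,.3]).x
E
python3 - <<'E'
from h import *
print(fit.round(3),[(fk(fit,d[:3])[:2]-d[3:]).round(4).tolist() for d in D])
for q in[(-48,-65,60),(-30,-65,60),(-30,-65,80),(0,-65,30),(0,-65,10),(30,-65,0),(-48,0,150)]:print(q,fk(fit,q).round(3))
from scipy.spatial.transform import Rotation as Ro
R=Ro.from_euler("xyz",[164.6,-12.7,58.9],degrees=True)
print("inward",R.inv().apply([-.991,-.131,0]),"down",R.inv().apply([0,0,-1]))
E
```

```text
[0.42  0.519 0.036 0.43  0.    0.16 ] [[-0.0003, 0.0005], [0.0002, 0.0001], [-0.0, -0.0], [-0.0002, 0.0001], [0.0003, -0.0008]]
(-48, -65, 60) [ 0.291 -0.094 13.   ]
(-30, -65, 60) [ 0.198 -0.172 -5.   ]
(-30, -65, 80) [  0.054  -0.133 -25.   ]
(0, -65, 30) [ 0.215 -0.302 -5.   ]
(0, -65, 10) [ 0.364 -0.289 15.   ]
(30, -65, 0) [ 0.164 -0.424 -5.   ]
(-48, 0, 150) [ -0.082   0.431 -12.   ]
inward [-0.60878771 -0.7164238  -0.33964166] down [-0.2198462  -0.25905917  0.94050837]
```

```bash
cat >> h.py <<'E'
from scipy.spatial.transform import Rotation as Ro
def st():
    from workcell import sensors
    o=sensors.get_obs();R=Ro.from_euler("xyz",o["tcp_rot"],degrees=True);z=R.as_matrix()[:,2]
    print("t",round(float(o["time"]),2),"p",np.round(o["ee_pos"],4),"q",np.round(o["q"],1),"lean %.1f az %.1f xaz %.1f"%(np.degrees(np.arccos(-z[2])),np.degrees(np.arctan2(z[1],z[0])),np.degrees(np.arctan2(*R.as_matrix()[1::-1,0]))))
    return o,R
def tool(R,d,n):print(n,"rows of",(R.inv().apply(d)*1000/n).round(1))
E
python3 - <<'E'
from h import *
o,R=st();tool(R,np.array([-.205,.564,.43])-o["ee_pos"],23)
E
```

```text
t 5.02 p [0.5626 0.0741 0.4008] q [  7.5  -6.3  15.5  92.   -0.  130.3] lean 19.9 az 7.5 xaz 58.9
23 rows of [  1.2 -37.9 -11.5]
```

```bash
for i in 1; do python3 -m handwheel '{"gripper":[1,1,1,1,1,1,1,1],"slide":[[1.2,-37.9,-11.5],[1.2,-37.9,-11.5],[1.2,-37.9,-11.5],[1.2,-37.9,-11.5],[1.2,-37.9,-11.5],[1.2,-37.9,-11.5],[1.2,-37.9,-11.5],[1.2,-37.9,-11.5]],"yaw":[0,0,0,0,0,0,0,0]}'; python3 -m handwheel '{"gripper":[1,1,1,1,1,1,1,1],"slide":[[1.2,-37.9,-11.5],[1.2,-37.9,-11.5],[1.2,-37.9,-11.5],[1.2,-37.9,-11.5],[1.2,-37.9,-11.5],[1.2,-37.9,-11.5],[1.2,-37.9,-11.5],[1.2,-37.9,-11.5]],"yaw":[0,0,0,0,0,0,0,0]}';python3 -m handwheel '{"gripper":[1,1,1,1,1,1,1],"slide":[[1.2,-37.9,-11.5],[1.2,-37.9,-11.5],[1.2,-37.9,-11.5],[1.2,-37.9,-11.5],[1.2,-37.9,-11.5],[1.2,-37.9,-11.5],[1.2,-37.9,-11.5]],"yaw":[0,0,0,0,0,0,0]}'; done; python3 -c "
from h import *
o,R=st();tool(R,np.array([-.0137,.0376,.0]),1);tool(R,np.array([0,0,.04]),1)"
```

```text
time: 5.68
ee_pos: [0.294, 0.2441, 0.4227]
tcp_rot: [163.7, -13.6, 59.0]
wrist_force: [0.5, 0.6, -1.0]
opening: 0.0852
grasp_force: 0.0
time: 6.35
ee_pos: [0.183, 0.3179, 0.4356]
tcp_rot: [169.4, -13.3, 68.4]
wrist_force: [-0.2, -0.5, 0.3]
opening: 0.085
grasp_force: 0.0
time: 6.93
ee_pos: [0.0995, 0.3477, 0.4779]
tcp_rot: [175.1, -13.2, 77.9]
wrist_force: [-0.5, 0.1, -0.3]
opening: 0.0855
grasp_force: 0.0
t 6.93 p [0.0995 0.3477 0.4779] q [ 77.9 -18.5  17.8 113.1  -4.9 179.9] lean 14.1 az 57.5 xaz 77.9
1 rows of [ 33.  -21.8   5.9]
1 rows of [  9.1   3.3 -38.8]
```

```bash
python3 -m handwheel '{"gripper":[1,1,1,1,1,1,1,1],"slide":[[0,0,0],[0,0,0],[0,0,0],[0,0,0],[0,0,0],[0,0,0],[0,0,0],[0,0,0]],"yaw":[-0.121,-0.121,-0.121,-0.121,-0.121,-0.121,-0.121,-0.121]}' >/dev/null;python3 -m handwheel '{"gripper":[1,1,1,1,1,1,1,1],"slide":[[0,0,0],[0,0,0],[0,0,0],[0,0,0],[0,0,0],[0,0,0],[0,0,0],[0,0,0]],"yaw":[-0.121,-0.121,-0.121,-0.121,-0.121,-0.121,-0.121,-0.121]}'>/dev/null;python3 -m handwheel '{"gripper":[1,1,1,1,1,1,1],"slide":[[0,0,0],[0,0,0],[0,0,0],[0,0,0],[0,0,0],[0,0,0],[0,0,0]],"yaw":[-0.121,-0.121,-0.121,-0.121,-0.121,-0.121,-0.121]}';python3 -c "
from h import *
o,R=st();tool(R,np.array([.378,.588,.36])-o['ee_pos'],10);tool(R,np.array([0,0,.041]),1)"
```

```text
time: 8.85
ee_pos: [0.1001, 0.3476, 0.4777]
tcp_rot: [180.0, 14.1, -122.9]
wrist_force: [-0.2, 0.3, -0.3]
opening: 0.0852
grasp_force: 0.0
t 8.85 p [0.1001 0.3476 0.4777] q [ 77.8 -18.6  17.7 113.1  -4.9  20.1] lean 14.1 az 57.3 xaz -122.9
10 rows of [-31.4 -10.3  20. ]
1 rows of [-10.    0.  -39.8]
```

```bash
python3 -m handwheel '{"gripper":[1,1,1,1,1,1,1,1],"slide":[[-31.4,-10.3,20],[-31.4,-10.3,20],[-31.4,-10.3,20],[-31.4,-10.3,20],[-31.4,-10.3,20],[-31.4,-10.3,20],[-31.4,-10.3,20],[-31.4,-10.3,20]],"yaw":[0,0,0,0,0,0,0,0]}' >/dev/null;python3 -m handwheel '{"gripper":[1,1,1,1,1,1,1,1],"slide":[[-31.4,-10.3,20],[-31.4,-10.3,20],[-30,0,-27],[-30,0,-27],[-30,0,-27],[-30,0,-27],[-30,0,-27],[-30,0,-27]],"yaw":[0,0,0,0,0,0,0,0]}';python3 -c "
from h import *
o,R=st()"
```

```text
time: 10.18
ee_pos: [0.4089, 0.6298, 0.4532]
tcp_rot: [179.9, 18.5, -123.3]
wrist_force: [-1.0, -0.7, 1.1]
opening: 0.0855
grasp_force: 0.0
t 10.18 p [0.4089 0.6298 0.4532] q [5.700e+01 3.270e+01 7.060e+01 1.094e+02 1.000e-01 3.000e-01] lean 18.5 az 57.2 xaz -123.3
```

```bash
python3 -m handwheel '{"gripper":[1,1,1],"slide":[[-30,0,-27],[-30,0,-27],[-30,0,-27]],"yaw":[0,0,0]}';python3 -c "
from h import *
o,R=st()
zt=R.apply([0,0,1]);b=np.array([.4876,.0729,.11])-np.array([.542,.840,0])*.012
g=b+zt*.0187
for d in(.13,):tool(R,g-zt*d-o['ee_pos'],18)"
```

```text
time: 10.43
ee_pos: [0.4097, 0.629, 0.5026]
tcp_rot: [179.8, 24.3, -123.4]
wrist_force: [0.4, -0.0, -0.5]
opening: 0.0855
grasp_force: 0.0
t 10.43 p [0.4097 0.629  0.5026] q [5.690e+01 2.960e+01 7.080e+01 1.069e+02 1.000e-01 2.000e-01] lean 24.3 az 57.0 xaz -123.4
18 rows of [ 30.9 -20.6   3.7]
```

```bash
python3 -m handwheel '{"gripper":[1,1,1,1,1,1,1,1],"slide":[[30.9,-20.6,3.7],[30.9,-20.6,3.7],[30.9,-20.6,3.7],[30.9,-20.6,3.7],[30.9,-20.6,3.7],[30.9,-20.6,3.7],[30.9,-20.6,3.7],[30.9,-20.6,3.7]],"yaw":[0,0,0,0,0,0,0,0]}'; python3 -m handwheel '{"gripper":[1,1,1,1,1,1,1,1],"slide":[[30.9,-20.6,3.7],[30.9,-20.6,3.7],[30.9,-20.6,3.7],[30.9,-20.6,3.7],[30.9,-20.6,3.7],[30.9,-20.6,3.7],[30.9,-20.6,3.7],[30.9,-20.6,3.7]],"yaw":[0,0,0,0,0,0,0,0]}'>/dev/null;python3 -m handwheel '{"gripper":[1,1,1],"slide":[[30.9,-20.6,3.7],[30.9,-20.6,3.7],[0,0,0]],"yaw":[0,0,-0.005]}';python3 -c "
from h import *
o,R=st()
zt=R.apply([0,0,1]);b=np.array([.4876,.0729,.11])-np.array([.542,.840,0])*.012
g=b+zt*.0187
tool(R,g-o['ee_pos'],1)
from workcell import camera
for n in('side','top'):
    c=camera(n);np.savez(f'pics/{n}1.npz',**c)
c=np.load('pics/side1.npz');cv2.imwrite('pics/s1.png',cv2.resize(c['img'][80:300,220:460,::-1],None,fx=2.5,fy=2.5))"
```

```text
time: 11.1
ee_pos: [0.4292, 0.3967, 0.396]
tcp_rot: [-180.0, 24.3, -123.3]
wrist_force: [0.3, 0.4, 0.2]
opening: 0.0851
grasp_force: 0.0
time: 12.02
ee_pos: [0.4551, 0.057, 0.2332]
tcp_rot: [-179.7, 23.9, -123.3]
wrist_force: [0.9, 0.3, 0.5]
opening: 0.0856
grasp_force: 0.0
t 12.02 p [0.4551 0.057  0.2332] q [ -5.7 -21.  -15.8  83.3  20.9 -60.2] lean 23.9 az 56.1 xaz -123.3
1 rows of [ 32.5 -18.  139.2]
```

View pics/s1.png

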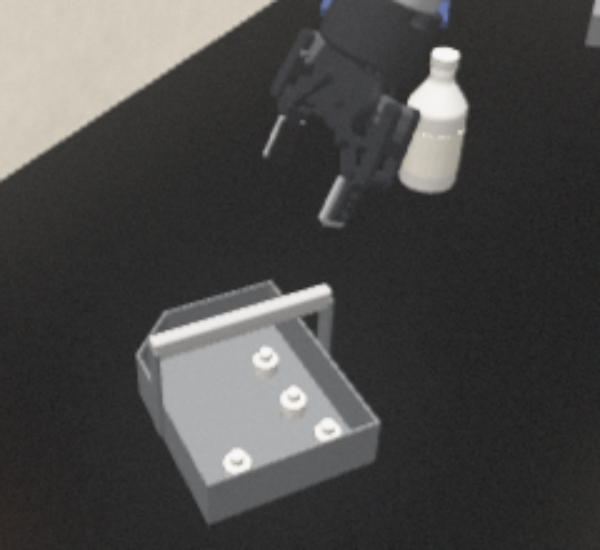

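The picture shows the gripper leaning along the bar direction, above the tote. The stoppers are undisturbed and the path down is clear.

```bash
python3 -m handwheel '{"gripper":[1,1,1,1,1,1,1,1],"slide":[[8,-4.5,15],[8,-4.5,20],[8,-4.5,20],[8.5,-4.5,20],[0,0,20],[0,0,15],[0,0,10],[0,0,0]],"yaw":[-0.005,0,0,0,0,0,0,0]}';python3 -c "
from h import *
o,R=st()
zt=R.apply([0,0,1]);b=np.array([.4876,.0729,.11])-np.array([.542,.840,0])*.012
g=b+zt*.0187
tool(R,g-o['ee_pos'],1)"
```

```text
time: 12.78
ee_pos: [0.4802, 0.0692, 0.1103]
tcp_rot: [-179.8, 23.9, -122.6]
wrist_force: [-0.6, -0.3, 0.1]
opening: 0.0853
grasp_force: 0.0
t 12.78 p [0.4802 0.0692 0.1103] q [ -3.8 -18.1 -27.3  68.6  20.7 -58.9] lean 23.9 az 57.0 xaz -122.6
1 rows of [ 4.6 -4.2 17. ]
```

```bash
python3 -m handwheel '{"gripper":[1,1,1,-1,-1,-1,-1,-1],"slide":[[3,-2,10],[2,-2,7],[0,0,0],[0,0,0],[0,0,0],[0,0,0],[0,0,0],[0,0,0]],"yaw":[0,0,0,0,0,0,0,0]}' 110;python3 -m handwheel '{"gripper":[-1,-1,-1,-1],"slide":[[0,0,0],[0,0,0],[0,0,0],[0,0,0]],"yaw":[0,0,0,0]}';python3 -c "
from h import *
o,R=st()
tool(R,np.array([0,0,.02]),1)
tool(R,np.array([-.02,-.00,.01]),1)"
```

```text
time: 13.45
ee_pos: [0.4847, 0.0673, 0.0927]
tcp_rot: [-179.9, 23.9, -122.8]
wrist_force: [-0.8, -0.1, 0.6]
opening: 0.0255
grasp_force: 0.0
time: 13.78
ee_pos: [0.4849, 0.0672, 0.0928]
tcp_rot: [-179.8, 23.9, -122.7]
wrist_force: [-1.1, -3.4, 4.3]
opening: 0.0126
grasp_force: 108.2
t 13.78 p [0.4849 0.0672 0.0928] q [ -4.  -17.1 -28.5  66.4  20.7 -59. ] lean 23.9 az 56.8 xaz -122.7
1 rows of [ -8.1  -0.1 -18.3]
1 rows of [  5.8  16.8 -13.6]
```

```bash
python3 -m handwheel '{"gripper":[-1,-1,-1,-1,-1,-1,-1,-1],"slide":[[-2,0,-4.5],[-4,0,-9],[-8,0,-18],[-8,0,-18],[-8,0,-18],[-8,0,-18],[-8,0,-18],[-4,0,-9]],"yaw":[0,0,0,0,0,0,0,0]}';python3 -c "
from h import *
o,R=st()
from workcell import camera
c=camera('side');cv2.imwrite('pics/s2.png',cv2.resize(c['img'][80:300,220:460,::-1],None,fx=2.5,fy=2.5))"
```

```text
time: 14.45
ee_pos: [0.4846, 0.0678, 0.2177]
tcp_rot: [-179.8, 23.9, -122.7]
wrist_force: [0.5, -1.1, -6.6]
opening: 0.0127
grasp_force: 108.0
t 14.45 p [0.4846 0.0678 0.2177] q [ -3.9 -17.3 -14.8  80.2  20.7 -58.9] lean 23.9 az 56.9 xaz -122.7
```

View pics/s2.png

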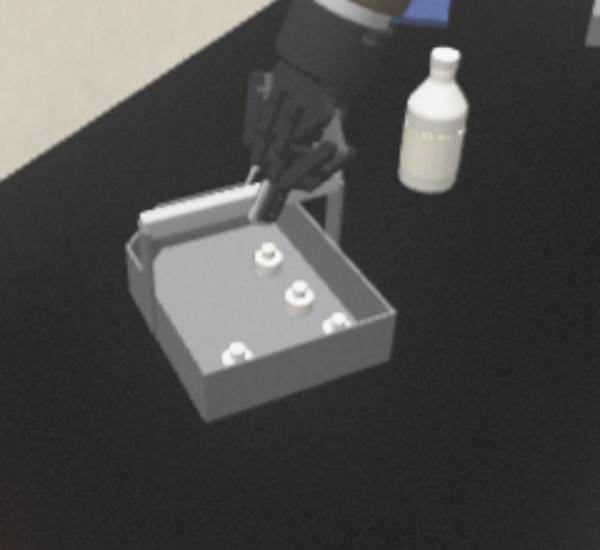

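The tote is lifted level, about 12 cm clear of the bench, with all four stoppers in place. Next I'll yaw about the leaned tool axis to tip it.

```bash
python3 -m handwheel '{"gripper":[-1,-1,-1,-1,-1,-1,-1,-1],"slide":[[-8,0,-18],[-8,0,-18],[-8,0,-18],[-4,0,-9],[0,0,0],[0,0,0],[0,0,0],[0,0,0]],"yaw":[0,0,0,0,0.03,0.06,0.06,0.06]}';python3 -m handwheel '{"gripper":[-1,-1,-1,-1,-1,-1,-1,-1],"slide":[[0,0,0],[0,0,0],[0,0,0],[0,0,0],[0,0,0],[0,0,0],[0,0,0],[0,0,0]],"yaw":[0.06,0.06,0.06,0.06,0.06,0.06,0.06,0.06]}';python3 -m handwheel '{"gripper":[-1,-1,-1,-1,-1,-1,-1,-1],"slide":[[0,0,0],[0,0,0],[0,0,0],[0,0,0],[0,0,0],[0,0,0],[0,0,0],[0,0,0]],"yaw":[0.06,0.06,0.06,0.06,0.06,0.06,0.06,0.06]}';python3 -c "
from h import *
o,R=st()
from workcell import camera
a=camera('side')['img'][60:300,200:440,::-1];b=camera('top')['img'][120:280,220:380,::-1]
cv2.imwrite('pics/s3.png',np.hstack([cv2.resize(a,(400,400)),cv2.resize(b,(400,400))]))"
```

```text
time: 15.17
ee_pos: [0.4842, 0.0678, 0.283]
tcp_rot: [174.7, 23.2, -136.1]
wrist_force: [-0.6, -0.6, -6.9]
opening: 0.0122
grasp_force: 109.0
time: 15.83
ee_pos: [0.4842, 0.0678, 0.2829]
tcp_rot: [164.3, 18.1, -165.0]
wrist_force: [-0.6, 0.7, -7.5]
opening: 0.0122
grasp_force: 109.7
time: 16.5
ee_pos: [0.4842, 0.0678, 0.2829]
tcp_rot: [157.9, 9.0, 168.2]
wrist_force: [1.7, -0.9, -7.1]
opening: 0.0122
grasp_force: 109.6
t 16.5 p [0.4842 0.0678 0.2829] q [ -3.9 -15.6  -6.2  87.4  20.7   8.3] lean 23.8 az 57.2 xaz 168.2
```

View pics/s3.png

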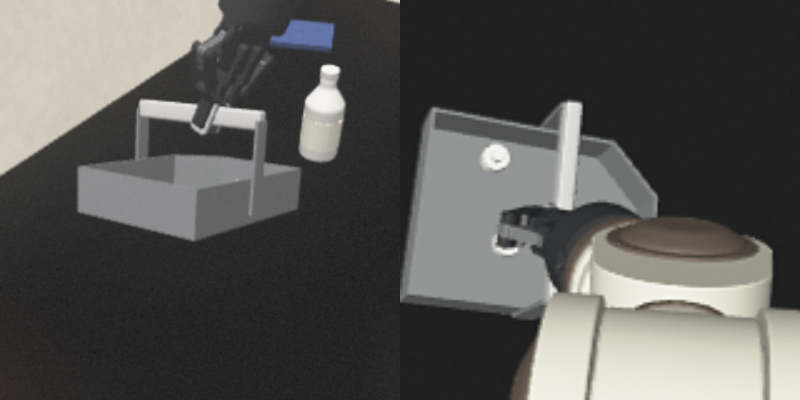

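The top view shows the cut corner at crop (635,180), on the downhill side, with two stoppers visible and not yet at the corner. I'll tip further.

```bash
python3 -m handwheel '{"gripper":[-1,-1,-1,-1,-1,-1,-1,-1],"slide":[[0,0,0],[0,0,0],[0,0,0],[0,0,0],[0,0,0],[0,0,0],[0,0,0],[0,0,0]],"yaw":[0.06,0.06,0.06,0.06,0.06,0.06,0.05,0]}';python3 -m handwheel '{"gripper":[-1,-1,-1,-1,-1,-1,-1,-1],"slide":[[0,0,0],[0,0,0],[0,0,0],[0,0,0],[0,0,0],[0,0,0],[0,0,0],[0,0,0]],"yaw":[0,0,0,0,0,0,0,0]}';python3 -c "
from h import *
o,R=st()
from workcell import camera
for n in('side','top'):np.savez(f'pics/{n}4.npz',**camera(n))
a=np.load('pics/side4.npz')['img'][60:300,200:440,::-1];b=np.load('pics/top4.npz')['img'][120:280,220:380,::-1]
cv2.imwrite('pics/s4.png',np.hstack([cv2.resize(a,(400,400)),cv2.resize(b,(400,400))]))"
```

```text
time: 17.27
ee_pos: [0.4843, 0.0679, 0.2835]
tcp_rot: [156.2, -0.2, 146.7]
wrist_force: [0.5, 0.8, -7.1]
opening: 0.0122
grasp_force: 110.1
time: 17.93
ee_pos: [0.4845, 0.0679, 0.2844]
tcp_rot: [156.1, -0.1, 146.7]
wrist_force: [0.5, -0.5, -6.6]
opening: 0.0126
grasp_force: 109.9
t 17.93 p [0.4845 0.0679 0.2844] q [ -3.9 -15.7  -6.1  87.4  20.7  31.6] lean 23.9 az 57.0 xaz 146.7
```

View pics/s4.png

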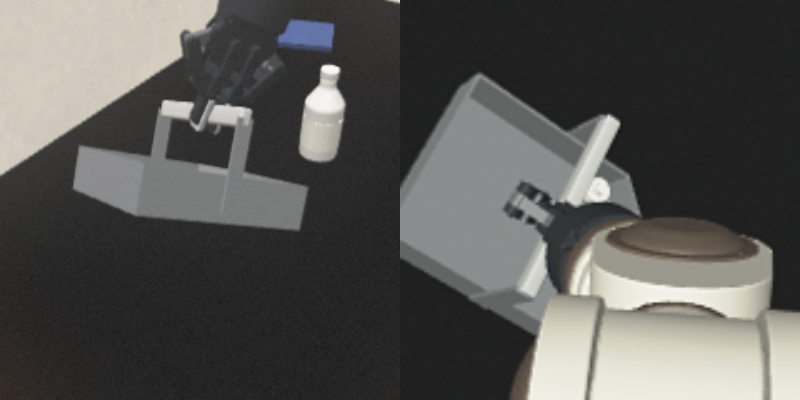

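```bash
python3 -c "
from h import *
o,R=st();G=Ro.from_euler('xyz',[-179.8,23.9,-122.7],degrees=True)
T=R*G.inv()*Ro.from_euler('z',-32.84,degrees=True)
print('down in tote',T.inv().apply([0,0,-1]).round(3))
gp=o['ee_pos']-.0187*R.apply([0,0,1]);org=gp+T.apply([0,.012,-.11])
for X in[(.08,.055,.003),(.105,.035,0),(.06,.08,0)]:print('cut',(org+T.apply(X)).round(3))
t=np.load('pics/top4.npz');
for X in[(.105,.035,.05),(.06,.08,.05),(.08,.055,.003),(-.105,-.08,.05),(0,.084,.12)]:
  u=proj(t,org+T.apply(X))[0];print(X,'crop',(400+(u[0]-220)*2.5).round(),((u[1]-120)*2.5).round())
tool(R,np.array([-.1,-.16,0]),10)"
```

```text
t 18.03 p [0.4845 0.0679 0.2844] q [ -3.9 -15.7  -6.1  87.4  20.7  31.6] lean 23.9 az 57.0 xaz 146.7
down in tote [ 0.407  0.373 -0.834]
cut [0.483 0.033 0.155]
cut [0.453 0.023 0.15 ]
cut [0.514 0.041 0.151]
(0.105, 0.035, 0.05) crop 645.0 244.0
(0.06, 0.08, 0.05) crop 626.0 177.0
(0.08, 0.055, 0.003) crop 608.0 218.0
(-0.105, -0.08, 0.05) crop 383.0 234.0
(0, 0.084, 0.12) crop 614.0 119.0
10 rows of [ -0.4 -17.3  -7.6]
```

```bash
python3 -m handwheel '{"gripper":[-1,-1,-1,-1,-1,-1,-1,-1],"slide":[[0,-5,-2],[0,-10,-4],[0,-17,-7.5],[0,-20,-8.8],[0,-22,-9.7],[0,-22,-9.7],[0,-22,-9.7],[0,-20,-8.8]],"yaw":[0,0,0,0,0,0,0,0]}';python3 -m handwheel '{"gripper":[-1,-1,-1,-1,-1,-1],"slide":[[0,-17,-7.5],[0,-10,-4],[0,-5,-2],[0,0,0],[0,0,0],[0,0,0]],"yaw":[0,0,0,0,0,0]}';python3 -c "
from h import *
o,R=st()
from workcell import camera
for n in('side','top'):np.savez(f'pics/{n}5.npz',**camera(n))
a=np.load('pics/side5.npz')['img'][30:270,240:480,::-1];b=np.load('pics/top5.npz')['img'][150:310,260:420,::-1]
cv2.imwrite('pics/s5.png',np.hstack([cv2.resize(a,(400,400)),cv2.resize(b,(400,400))]))"
```

```text
time: 18.7
ee_pos: [0.4006, -0.0594, 0.2839]
tcp_rot: [156.1, -0.0, 146.7]
wrist_force: [2.1, -0.5, -6.4]
opening: 0.0116
grasp_force: 109.8
time: 19.2
ee_pos: [0.383, -0.0867, 0.2832]
tcp_rot: [156.1, -0.1, 146.7]
wrist_force: [0.5, -1.0, -7.2]
opening: 0.0123
grasp_force: 110.1
t 19.2 p [ 0.383  -0.0867  0.2832] q [-29.8 -19.2  -8.5  99.2  23.8   3.8] lean 23.9 az 56.9 xaz 146.7
```

View pics/s5.png

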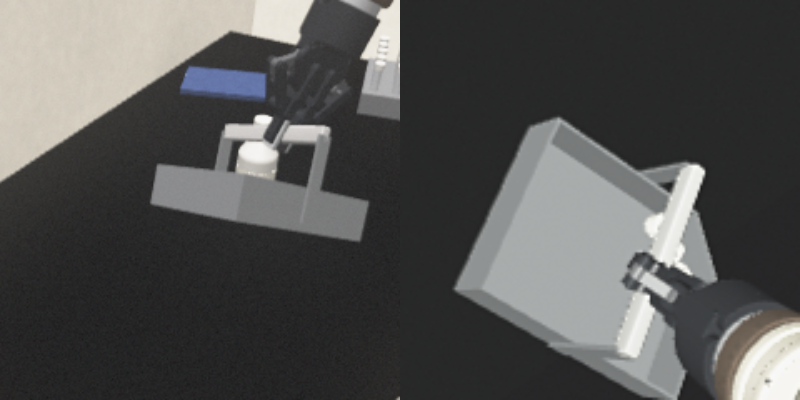

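```bash
python3 -c "
from h import *
o,R=st();tool(R,np.array([.29,.33,.30])-o['ee_pos'],14)"
```

```text
t 19.3 p [ 0.383  -0.0865  0.2831] q [-29.8 -19.2  -8.5  99.2  23.8   3.8] lean 23.9 az 57.0 xaz 146.8
14 rows of [21.9 19.9  7.5]
```

```bash
python3 -m handwheel '{"gripper":[-1,-1,-1,-1,-1,-1,-1,-1],"slide":[[5.5,5,1.9],[11,10,3.7],[16.5,15,5.6],[22,20,7.5],[22,20,7.5],[22,20,7.5],[22,20,7.5],[22,20,7.5]],"yaw":[0,0,0,0,0,0,0,0]}' >/dev/null;python3 -m handwheel '{"gripper":[-1,-1,-1,-1,-1,-1,-1,-1],"slide":[[22,20,7.5],[22,20,7.5],[22,20,7.5],[22,20,7.5],[22,20,7.5],[22,20,7.5],[16.5,15,5.6],[11,10,3.7]],"yaw":[0,0,0,0,0,0,0,0]}';python3 -m handwheel '{"gripper":[-1,-1,-1,-1,-1],"slide":[[5.5,5,1.9],[0,0,0],[0,0,0],[0,0,0],[0,0,0]],"yaw":[0,0,0,0,0]}';python3 -c "
from h import *
o,R=st();G=Ro.from_euler('xyz',[-179.8,23.9,-122.7],degrees=True)
T=R*G.inv()*Ro.from_euler('z',-32.84,degrees=True)
gp=o['ee_pos']-.0187*R.apply([0,0,1]);org=gp+T.apply([0,.012,-.11])
from workcell import camera
c=camera('side');np.savez('pics/side6.npz',**c)
f=[(.102,.035,.003),(.06,.077,.003),(-.105,-.08,.003),(-.105,.08,.003),(.105,-.08,.003),(-.105,-.08,.05)]
u=proj(c,org+T.apply(f));print(u.round());x,y=u.mean(0).astype(int);x=np.clip(x,120,520);y=np.clip(y,90,310)
print(x,y);cv2.imwrite('pics/s6.png',cv2.resize(c['img'][y-90:y+90,x-120:x+120,::-1],None,fx=3.3,fy=3.3,interpolation=cv2.INTER_CUBIC))"
```

```text
time: 20.63
ee_pos: [0.2883, 0.3264, 0.3003]
tcp_rot: [156.2, -0.2, 146.9]
wrist_force: [0.3, -0.6, -8.2]
opening: 0.0127
grasp_force: 110.7
time: 21.05
ee_pos: [0.2893, 0.3307, 0.301]
tcp_rot: [156.1, -0.1, 146.7]
wrist_force: [0.4, -0.4, -7.2]
opening: 0.0123
grasp_force: 110.8
t 21.05 p [0.2893 0.3307 0.301 ] q [ 46.  -31.7 -15.8  82.4   4.4  80.2] lean 23.9 az 56.9 xaz 146.7
[[374. 318.]
 [334. 308.]
 [283. 407.]
 [223. 320.]
 [440. 364.]
 [292. 357.]]
324 310
```

View pics/s6.png

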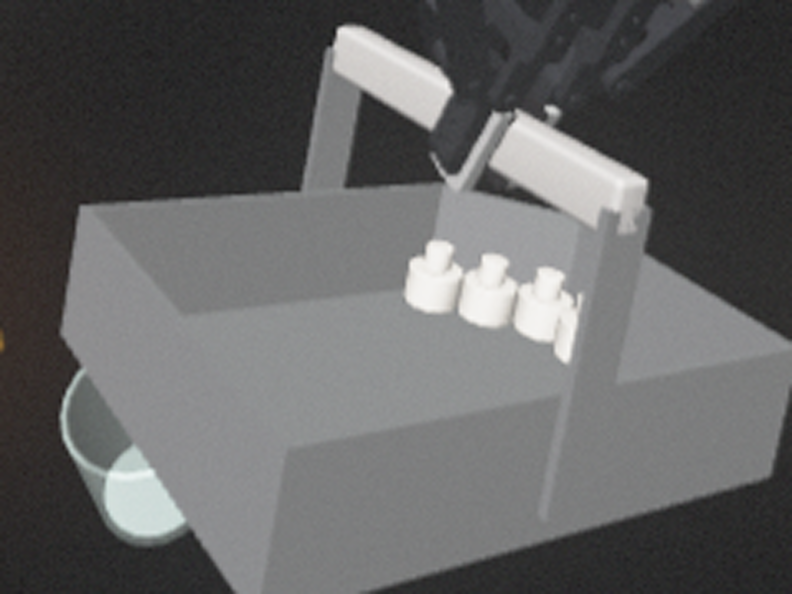

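All four stoppers are inside, in a row by the cut wall, at crop (434,290), (487,300), (542,315) and (570,335), with the last one partly behind an upright. I'll get their positions in the tote frame.

```bash
python3 -c "
from h import *
o,R=st();G=Ro.from_euler('xyz',[-179.8,23.9,-122.7],degrees=True)
T=R*G.inv()*Ro.from_euler('z',-32.84,degrees=True)
gp=o['ee_pos']-.0187*R.apply([0,0,1]);org=gp+T.apply([0,.012,-.11])
c=np.load('pics/side6.npz')
C=T.inv().apply(-c['R'].T@c['t']-org)
for u,z in[((434,283),.0105),((487,298),.0105),((542,314),.0105),((570,335),.0105),((550,270),.028),((443,183),.053),((180,315),.003)]:
  d=T.inv().apply(c['R'].T@np.array([(204+u[0]/3.3-c['cx'])/c['fx'],(220+u[1]/3.3-c['cy'])/c['fy'],1]));print(u,((C+d*(z-C[2])/d[2])*1000).round(1))"
```

```text
t 21.1 p [0.2895 0.3307 0.3011] q [ 46.  -31.7 -15.8  82.4   4.4  80.3] lean 23.9 az 56.9 xaz 146.6
(434, 283) [55.5 68.6 10.5]
(487, 298) [71.3 50.9 10.5]
(542, 314) [87.  32.6 10.5]
(570, 335) [86.5 14.1 10.5]
(550, 270) [90.6 36.8 28. ]
(443, 183) [56.1 76.1 53. ]
(180, 315) [-58.   79.8   3. ]
```

```bash
python3 -c "
from h import *
from workcell import ticket
o,R=st();print(np.abs(o['qd']).max());print(ticket.job_done())"
```

```text
t 21.1 p [0.2895 0.3307 0.3011] q [ 46.  -31.7 -15.8  82.4   4.4  80.3] lean 23.9 az 56.9 xaz 146.6
0.2979927067890131
the job is handed in; nothing more can be done
None
```

Handed in at 21.1 s: the tote is held by its bar in the air, tilted about 33° with the cut corner lowest and the arm still; three stoppers rest on the cut wall, and the fourth rests on the +x wall, touching the third and about 46 mm from the corner point.

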